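# Charge the glaze mill jar from the hopper

## Task

Charge the mill jar: push the hopper's slide gate fully shut, put all the white grinding cylinders from the tray into the hopper, then pull the gate fully open so that the whole charge runs down into the jar, and push the gate fully shut again. Last, set the stopper in the jar's neck, upright and fully home with its flange on the rim. Leave the kiln prop, bowls, brush and wooden knife where they are.

Things in the scene. Friction and masses are not known exactly. Their poses are not given: they have to be found in the camera images.
- stand: Fixed steel filling stand, base plate 285 x 140 x 10 mm, each time elsewhere and turned a little. Origin on the table right under the hopper's centre; z up, -x side carries the jar, +y side the gate handle. Four legs 12 mm square at x, y = +-66, +-62 mm carry the hopper. A post under the gate's runners stands 218 mm out along +y, 200 mm tall. The sheet metal is polished and slippery.
- hopper_mouth (a point): Centre of the open hopper's mouth at rim height, 302 mm straight above the stand's origin; axes as the stand's. Mouth 120 (x) x 110 mm (y) inside, walls 3 mm, straight for 25 mm, then narrowing to a throat of 60 x 54 mm at height 218 mm, which the gate closes from below. Cylinders may be let go inside the mouth and drop onto the gate; spread them, as they can stack up on one spot.
- jar_mouth (a point): Centre of the mouth, at rim height (95 mm above the table), of the brown mill jar clipped to the stand's base, 140 mm from the stand's origin along -x; it cannot move. Neck 82 mm outside, 70 mm inside; body 108 mm wide; floor 79 mm below the rim. The 60 mm wide chute from the hopper ends 45 mm short of the jar's axis, 10 mm above the rim; its cheeks reach 87 mm above the rim. Axes as the stand's.
- gate (a joint): Slide gate under the hopper: aluminium plate, top at height 216 mm, sliding level along the stand's +y. Value in m: 0 = fully shut (stop), 0.064 = fully open (stop); throat clear from 0.058. Stays where left; moves at about 3 N. Starts partly open. Once open, the charge slides down the chute into the jar within about a second.
- gate_grip (a point): Centre of the gate's black upright handle bar: 50 mm along the stand's x, 12 mm thick along its y, from 216 to 252 mm above the table (this point at 236 mm). 130 mm from the stand's origin along +y when shut; moves with the gate. Can be pinched across its thickness from above.
- stopper: Loose stopper, standing on its narrow end. Black plug tapering from 56 mm (bottom) to 64 mm diameter over 20 mm, then a flange 76 mm across, 8 mm thick, then a wooden grip knob 26 mm in diameter from 28 to 58 mm above the bottom. Origin: centre of the bottom face, z up through the knob. 130 to 200 g. When home, the flange lies on the jar's rim and the origin is 20 mm below the rim.
- tray: Fixed shallow wooden tray 210 (x) x 280 (y) x 14 mm, walls 5 mm thick, inner floor 5 mm above the table. Origin: centre of its underside.
- cyl1: White ceramic grinding cylinder, 22 mm diameter, 22 mm tall, edges bevelled 3 mm, 30 g, loose, standing on end in the tray at the start. Origin: centre of its lower end face, z along its axis. Three to five of the five are there (None from the start: absent).
- cyl2: White ceramic grinding cylinder, 22 mm diameter, 22 mm tall, edges bevelled 3 mm, 30 g, loose, standing on end in the tray at the start. Origin: centre of its lower end face, z along its axis. Three to five of the five are there (None from the start: absent).
- cyl3: White ceramic grinding cylinder, 22 mm diameter, 22 mm tall, edges bevelled 3 mm, 30 g, loose, standing on end in the tray at the start. Origin: centre of its lower end face, z along its axis. Three to five of the five are there (None from the start: absent).
- cyl4: White ceramic grinding cylinder, 22 mm diameter, 22 mm tall, edges bevelled 3 mm, 30 g, loose, standing on end in the tray at the start. Origin: centre of its lower end face, z along its axis. Three to five of the five are there (None from the start: absent).
- cyl5: White ceramic grinding cylinder, 22 mm diameter, 22 mm tall, edges bevelled 3 mm, 30 g, loose, standing on end in the tray at the start. Origin: centre of its lower end face, z along its axis. Three to five of the five are there (None from the start: absent).
- prop: Bystander: a kiln prop, cream square post 28 x 28 x 55 mm, standing in the tray among the cylinders. Origin: centre of its foot. Leave it.
- cup1: Bystander: a small brown clay bowl, 76 mm across, 40 mm tall, on the table. Origin: centre of its foot. Leave it.
- cup2: Bystander: a small brown clay bowl, 76 mm across, 40 mm tall, on the table. Origin: centre of its foot. Leave it.
- cup3: Bystander: a small brown clay bowl, 76 mm across, 40 mm tall, on the table. Origin: centre of its foot. Leave it.
- brush: Bystander: a glaze brush lying on the table near the robot, to its left. Leave it.
- wood_knife: Bystander: a flat wooden modelling knife lying on the table near the robot. Leave it.
Things that resemble listed ones, but are neither listed nor needed, are in the scene too. There is more than one size of the stopper; the job needs the largest.

How it is judged (in metres and radians):
On the way, in this order (a step that is already met when the one before it is completed fails the run):
1. the gate is pushed shut while the cylinders are not yet in the hopper (value of joint gate below 0.005 m), for 0.2 s.
2. all the cylinders lie in the hopper on the shut gate (value of joint gate below 0.005 m and horizontal distance between each of cyl1, cyl2, cyl3, cyl4, cyl5 and hopper_mouth below 0.075 m and z of cyl1 in the frame of stand between 0.21 and 0.305 m and z of cyl2 in the frame of stand between 0.21 and 0.305 m and z of cyl3 in the frame of stand between 0.21 and 0.305 m and z of cyl4 in the frame of stand between 0.21 and 0.305 m and z of cyl5 in the frame of stand between 0.21 and 0.305 m), for 0.3 s.
3. the gate is pulled open and all the cylinders have run into the jar (value of joint gate above 0.054 m and horizontal distance between each of cyl1, cyl2, cyl3, cyl4, cyl5 and jar_mouth below 0.052 m and z of each of cyl1, cyl2, cyl3, cyl4, cyl5 in the frame of jar_mouth below -0.012 m), for 0.2 s.
4. the gate is pushed shut again (value of joint gate below 0.005 m and horizontal distance between each of cyl1, cyl2, cyl3, cyl4, cyl5 and jar_mouth below 0.052 m and z of each of cyl1, cyl2, cyl3, cyl4, cyl5 in the frame of jar_mouth below -0.012 m), for 0.2 s.
5. the stopper is home in the jar's neck (horizontal distance between stopper and jar_mouth below 0.006 m and z of stopper in the frame of jar_mouth below -0.0165 m and angle between stopper's own z axis and vertical below 0.07 rad), for 0.3 s.
At the end, for the whole second after the job is handed in: Gate within 5 mm of fully shut; every cylinder inside the jar; stopper in the jar's neck, within 6 mm of its axis, within 4 degrees of upright, bottom at least 16.5 mm below the rim (fully home is 20 mm), at rest (all of step 4 and all of step 5 and linear speed of stopper below 0.02 m/s); the robot touches nothing.
It fails at once if a bystander (kiln prop, bowl, brush or wooden knife) is moved more than 4 cm (distance of any of prop, cup1, cup2, cup3, brush, wood_knife from where it was at the start of the episode above 0.04 m).
Of cyl1, cyl2, cyl3, cyl4, cyl5 only 3 to 5 are there at a start; the rules pass over those that are not, and their reading is None.
At some moment in a run one of stopper, cyl1, cyl2, cyl3, cyl4, cyl5 may be knocked a few centimetres aside while the robot is not near it.
It also fails if it takes over 210 s, if anything falls off the work surface, if the arm or the gripper's body presses on something with over 40 N, if the wrist force passes 120 N, or if a joint passes its speed limit or range.

## Robot

A 6-joint arm with a two-finger parallel gripper is mounted at the origin on the work surface. World frame = base frame: x ahead of the robot, y to its left, z up, the work surface at z = 0. Lengths are in m, angles in degrees, forces in N, time in s.
With the tool pointing down it reaches from about 0.325 to 0.775 m from the base axis. Payload 9.3 kg.
Tool frame: the origin (TCP) lies at the very end of the fingers, on their centre line; the grasp point (between the pads) lies 19 mm behind it; z points along the fingers, y is the line along which they close (so a half turn about z gives the same grasp; the last joint's range is limited). The gripper opens to 85 mm and grips with 20 to 120 N. Pads are 22 mm wide; open, the fingers measure 114 mm over their backs; the gripper's body (76 mm by 85 mm) begins 54 mm behind the grasp point. The pads swing forward as they close: fully open they stand 13 mm farther back than shut.
Start: joints at [60.928, 14.817, 1.232, 76.415, 0, 81.257], TCP at [0.191, 0.516, 0.231] pointing down, gripper open.
Joint ranges: [-174.27, 174.27], [-52.1, 104.24], [-59.71, 78.15], [-110.17, 111.67], [-87.03, 83.33], [-180, 180]. Speed limits (degrees/s): [127.2, 127.2, 159.86, 180, 180, 180].

## Interface

Orientations are given as [roll, pitch, yaw] about the fixed x, y, z axes, in that order (R = Rz(yaw) Ry(pitch) Rx(roll)).
In Python, from cell import robot, vision, ticket, models gives the robot as it stands. The module is installed in compiled form; this text tells all that it offers.
- The arm moves only by the tool jog_arm, never from a script. Its argument "increments" is a list of rows, each a list of 4 numbers: the shift along the tool's x, y, z in mm, then the turn about the tool's z in degrees. In form: [[x, y, z, yaw], ...]. A call has 1 to 10 rows; each row shifts and turns the commanded pose from where the row before left it, along the tool's axes as they then stand; what a row does not reach is not made up. A row lasts 1/10 s, in which the tool goes at most 50 mm and 8.59 degrees, less where a joint would pass 70% of its speed; a pose out of reach is approached as far as the arm can. A call is refused whole if a number of a shift passes 50 or a number of a turn 8.59, either way. A call with a gripper value outside its range is refused whole. "claw" is the opening in per cent of the stroke, from 0 (shut) to 100 (fully open), set as the call begins (left out, the last holds). The fingers move at their own pace and stop on an object; "force" is the grip in N (left out, the last holds). Time passes only in rows, so rows that do not move let the fingers close. It gives the time, the measured TCP pose, the force, the opening and the grip force at its end, in the units of the state.
- robot.get_obs(): the state, without advancing time (a new reading comes with each control period).
- vision.get_image(name): name is "scene" or "top"; returns the picture (400x640x3 uint8, red, green, blue); there is no depth.
- vision.camera_params(name): a dict with "intrinsics" (3x3 intrinsics, pixels), "camera_from_world" (4x4, takes a point from world to camera coordinates). Camera axes: x right, y down, z forward; pixel columns grow to the right and rows downward; lengths in m; the calibration is good to about 2 mm. A picture is of the moment at which its call begins. camera_params takes no time and is no camera call.
- ticket.finish_job(): hands the job in; it is judged then, once.
Trained networks look in the newest picture that a camera, given by its name, has taken for a name from the list of things; names that differ only in an ending like _2 or _b are one class to them, and where a whole thing is asked for, a point or a joint stands for the part that bears it (a point fixed in the world has none). Each returns a list of dicts, best first, with "score" (0 to 1); they miss things now and then, are a little off and sometimes report something else, mostly with a low value. They report only what shows in the picture. A call takes as long as a camera call. They do not tell look-alikes from the thing itself.
- models.outline_of(query, camera): "region" (400x640 bool, what is visible of it).
- models.spot_point(query, camera): "position" ([x, y, z] in m, in the coordinates of the camera as it stood for that picture, good to about 4 mm: a listed point, or the origin of a listed thing).
The state is a dict: "t": time; "joint_positions": joint angles; "joint_velocities": joint speeds; "joint_efforts": joint torques, N m; "eef_pos": TCP position; "eef_rot": TCP orientation; "wrist_force": force on the tool from outside, world axes, zero at the start; "moment": the same for the moment, N m; "width": finger opening in m; "gripper_force": force on a finger pad.
Only numpy, scipy, OpenCV 4.12 (cv2) and the standard library are available. Lean on these libraries where they do the work, as an engineer would, in place of code of your own. Each camera call takes 0.05 s, during which the arm holds its last target. There are 200 camera calls.

## Working session

There is one attempt and no reset: what is moved stays moved. The work goes in short steps, Python scripts to look and compute and a tool call to move; the robot and the scene stay as the last step left them, time stands still between calls to the robot, and variables do not carry over. Pictures are saved under pics/ and viewed, at most 14 in all, crops included, and the job is handed in when it is done.

Besides the shell and the picture viewer there is one more tool, called by a JSON object that holds its "api" and its "payload", one argument or row to a line. jog_arm: Moves the arm, as the interface text tells. Its arguments: {"type":"object","properties":{"increments":{"type":"array"},"claw":{"type":"number"},"force":{"type":"number"}},"required":["increments"]}

```bash
mkdir -p pics && cat > h.py <<'E'
import numpy as np, cv2
from cell import robot, vision, ticket, models
def P(c):
    p=vision.camera_params(c); return np.array(p["intrinsics"]),np.array(p["camera_from_world"])
def w(c,pos):
    K,T=P(c); return (np.linalg.inv(T)@np.r_[pos,1])[:3]
def px(c,pt):
    K,T=P(c); q=K@(T@np.r_[pt,1])[:3]; return q[:2]/q[2]
def ray(c,u,v,z):
    K,T=P(c); Ti=np.linalg.inv(T); d=Ti[:3,:3]@np.linalg.solve(K,[u,v,1]); o=Ti[:3,3]; return o+d*(z-o[2])/d[2]
def snap(c,n,crop=None,s=1):
    im=vision.get_image(c)[:,:,::-1].copy()
    if crop: x0,y0,x1,y1=crop; im=im[y0:y1,x0:x1]
    cv2.imwrite(f"pics/{n}.png",cv2.resize(im,None,fx=s,fy=s,interpolation=cv2.INTER_CUBIC)); return im
def spots(q,c,m=0.3):
    for d in models.spot_point(q,c):
        if d["score"]>m:
            p=w(c,d["position"]); print(q,c,round(d["score"],2),p.round(4),px(c,p).round(0))
E
python3 - <<'E'
from h import *
np.set_printoptions(suppress=True)
o=robot.get_obs(); print(o["t"],o["eef_pos"],o["eef_rot"],o["width"])
for c in("top","scene"):
    snap(c,c+"0")
    print(c,np.linalg.inv(P(c)[1])[:3,3].round(3))
    for q in("stand","hopper_mouth","jar_mouth","gate_grip","stopper","tray","cyl1","prop","cup1"): spots(q,c)
E
```

```text
0.0 [0.19095117 0.51549672 0.23064048] [-179.92300691   -0.01135093  159.66872446] 0.08525564118648206
top [0.369 0.079 1.751]
stand top 0.89 [0.5729 0.0484 0.0003] [326. 182.]
hopper_mouth top 0.71 [0.5709 0.0513 0.3047] [326. 171.]
jar_mouth top 0.56 [0.4373 0.0565 0.0947] [323. 219.]
gate_grip top 0.68 [0.5874 0.2229 0.2355] [271. 168.]
stopper top 0.81 [ 0.4481  0.3202 -0.0024] [249. 216.]
stopper top 0.74 [0.3405 0.4042 0.0005] [225. 246.]
stopper top 0.73 [ 0.4781  0.2053 -0.0004] [281. 208.]
tray top 0.65 [ 0.5093 -0.2607 -0.0007] [412. 200.]
cyl1 top 0.48 [0.5746 0.0526 0.306 ] [326. 169.]
cyl1 top 0.44 [ 0.4736 -0.2628  0.0045] [413. 210.]
cyl1 top 0.43 [ 0.5447 -0.3453  0.0018] [435. 191.]
cyl1 top 0.42 [ 0.5518 -0.2544  0.0045] [410. 188.]
cyl1 top 0.38 [ 0.4702 -0.165   0.0041] [385. 211.]
prop top 0.41 [ 0.4589 -0.3492  0.0064] [437. 214.]
cup1 top 0.93 [ 0.7347 -0.2188  0.0011] [400. 138.]
cup1 top 0.92 [ 0.734  -0.1035  0.0027] [368. 138.]
cup1 top 0.69 [ 0.4784  0.477  -0.0017] [205. 207.]
scene [ 1.46  -0.438  1.003]
stand scene 0.8 [ 0.5816  0.0518 -0.0025] [333. 27
[... 281 characters left out ...]
.]
stopper scene 0.58 [ 0.4836  0.2049 -0.0021] [363. 234.]
tray scene 0.68 [ 0.5107 -0.2575 -0.0003] [217. 288.]
cyl1 scene 0.72 [0.4475 0.3253 0.0016] [390. 216.]
cyl1 scene 0.65 [ 0.5576 -0.3418  0.0062] [190. 309.]
cyl1 scene 0.64 [ 0.5583 -0.2572  0.0057] [223. 299.]
cyl1 scene 0.51 [ 0.4714 -0.26    0.0026] [212. 278.]
cyl1 scene 0.39 [ 0.4731 -0.1665  0.0061] [245. 267.]
prop scene 0.63 [ 0.4624 -0.3489  0.0051] [178. 285.]
cup1 scene 0.82 [ 0.7394 -0.1052  0.003 ] [305. 330.]
cup1 scene 0.63 [ 0.3039 -0.3293 -0.0035] [172. 249.]
cup1 scene 0.62 [ 0.7407 -0.2199 -0.0015] [262. 348.]
cup1 scene 0.6 [0.4837 0.4754 0.003 ] [435. 209.]
cup1 scene 0.55 [ 0.5581 -0.257   0.0053] [223. 299.]
```

View pics/top0.png

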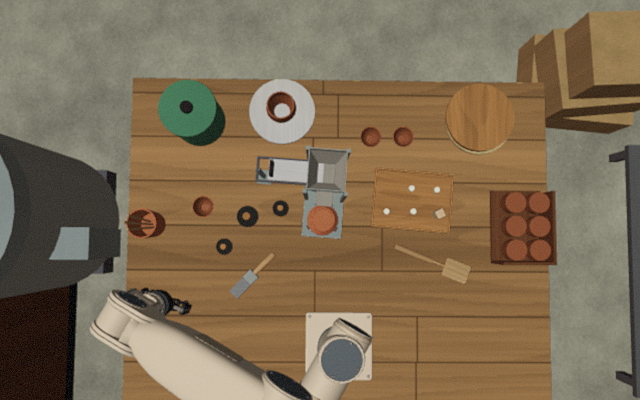

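View pics/scene0.png

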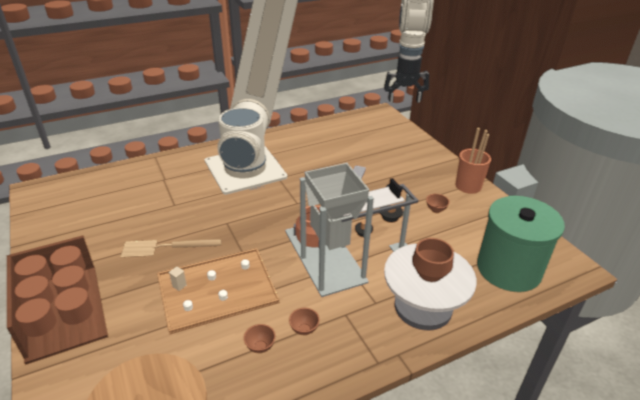

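```bash
python3 - <<'E'
from h import *
im=cv2.imread("pics/top0.png")
a=cv2.resize(im[170:280,190:310],None,fx=5,fy=5,interpolation=cv2.INTER_CUBIC)
cv2.imwrite("pics/c1.png",a)
b=cv2.resize(im[160:240,360:460],None,fx=6,fy=6,interpolation=cv2.INTER_CUBIC)
cv2.imwrite("pics/c2.png",b)
E
```

```text
(no output)
```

View pics/c1.png

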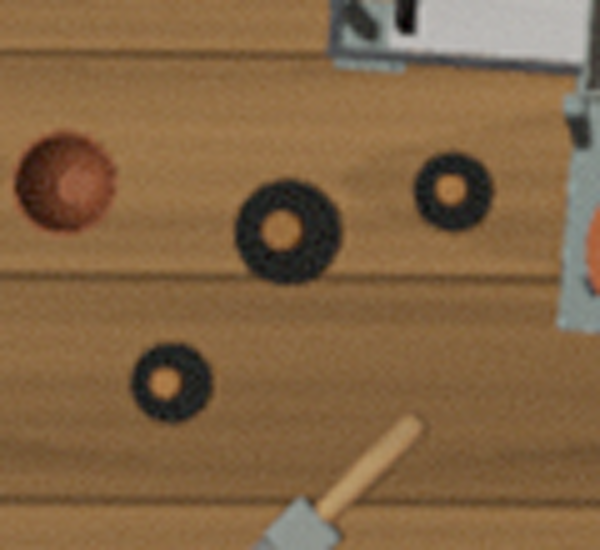

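View pics/c2.png

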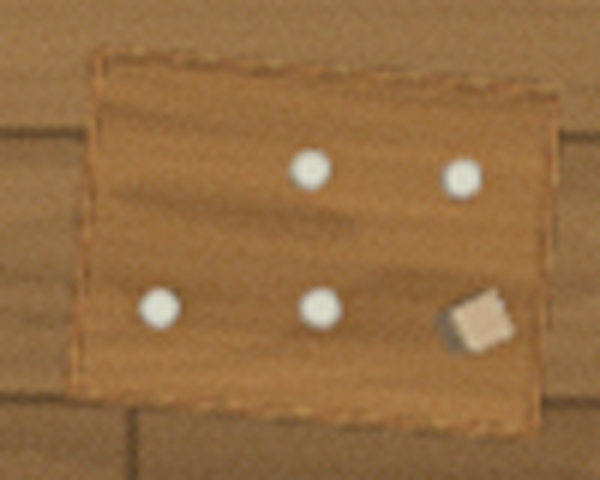

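The top view shows four white cylinders in the tray at (412,188), (437,191), (387,211) and (413,211), with the prop at (440,213). The stand's hopper is at (327,172), the gate handle at (271,168) and the jar at (322,220).

Three black stoppers show: (247,216) is about 21 px across, (281,208) about 15 px and (224,246) about 16 px. The task needs the largest, so the stopper is (247,216), and the enlarged crop confirms it. Next I'll refine the positions.

```bash
cat >> h.py <<'E'
def whites(c="top",img=None):
    im=vision.get_image(c) if img is None else img
    hsv=cv2.cvtColor(im,cv2.COLOR_RGB2HSV)
    m=((hsv[...,1]<45)&(hsv[...,2]>175)).astype(np.uint8)
    n,_,st,ce=cv2.connectedComponentsWithStats(m)
    return [(ce[i].round(2),st[i,4],ray(c,*ce[i],0.025).round(4)) for i in range(1,n) if 4<st[i,4]<80]
def tri(pa,pb):
    A=[]
    for c,p in(("top",pa),("scene",pb)):
        K,T=P(c); M=K@T[:3]; A+=[p[0]*M[2]-M[0],p[1]*M[2]-M[1]]
    X=np.linalg.svd(np.array(A))[2][-1]; return X[:3]/X[3]
E
python3 - <<'E'
from h import *
np.set_printoptions(suppress=True)
for c in("top","scene"):
    print(c); 
    for r in whites(c):
        if (370<r[0][0]<460 and 170<r[0][1]<235) if c=="top" else (160<r[0][0]<280 and 250<r[0][1]<330): print(*r)
im=vision.get_image("top"); g=im.max(2)
m=np.zeros_like(g); m[200:232,234:262]=1
ys,xs=np.nonzero((g<75)&(m>0)); cx,cy=(xs.min()+xs.max())/2,(ys.min()+ys.max())/2
(c0,r)=cv2.minEnclosingCircle(np.c_[xs,ys].astype(np.float32)); print("flange",c0,r,ray("top",*c0,0.028))
# knob
hsv=cv2.cvtColor(im,cv2.COLOR_RGB2HSV); 
yy,xx=np.mgrid[:400,:640]; k=((xx-c0[0])**2+(yy-c0[1])**2<36)&(g>110); print("knob",xx[k].mean(),yy[k].mean(),ray("top",xx[k].mean(),yy[k].mean(),0.058))
for q in("jar_mouth","hopper_mouth","gate_grip"):
    for d in models.outline_of(q,"top")[:1]:
        R=d["region"]; ys,xs=np.nonzero(R); print(q,d["score"],xs.mean(),ys.mean(),xs.min(),xs.max(),ys.min(),ys.max())
for i in range(2):
  for c in("top","scene"):
    vision.get_image(c)
    for q in("hopper_mouth","jar_mouth","gate_grip"): spots(q,c)
a=cv2.resize(im[140:245,245:360,::-1],None,fx=6,fy=6,interpolation=cv2.INTER_CUBIC)[:600]
cv2.imwrite("pics/c3.png",a)
E
```

```text
top
[411.36 187.76] 25 [ 0.5517 -0.2549  0.025 ]
[436.76 189.32] 25 [ 0.547  -0.3452  0.025 ]
[386.22 210.91] 23 [ 0.4689 -0.1657  0.025 ]
[412.88 210.72] 25 [ 0.4703 -0.26    0.025 ]
scene
[244.94 263.7 ] 54 [ 0.4805 -0.1676  0.025 ]
[211.15 274.59] 54 [ 0.4812 -0.2627  0.025 ]
[222.63 294.37] 63 [ 0.5618 -0.2564  0.025 ]
[187.65 304.86] 65 [ 0.558  -0.3457  0.025 ]
flange (247.1367645263672, 216.2219696044922) 10.556204795837402 [0.446031  0.3226371 0.028    ]
knob 245.95238095238096 215.5 [0.44714383 0.32250027 0.058     ]
jar_mouth 0.6 313.64401560254566 186.13836994456992 255 350 145 237
hopper_mouth 0.97 313.8154362416107 186.12458053691276 256 349 145 237
gate_grip 0.56 290.54916067146286 169.84772182254196 269 322 159 181
hopper_mouth top 0.94 [0.5725 0.0506 0.3035] [327. 170.]
jar_mouth top 0.69 [0.4374 0.0603 0.0913] [322. 219.]
gate_grip top 0.69 [0.589  0.2237 0.24  ] [270. 167.]
hopper_mouth scene 0.66 [0.5832 0.0499 0.3032] [336. 181.]
jar_mouth scene 0.8 [0.4405 0.0578 0.0972] [313. 213.]
gate_grip scene 0.84 [0.5915 0.2217 0.235 ] [395. 188.]
hopper_mouth top 0.66 [0.5913 0.2231 0.2362] [271. 167.]
hopper_mouth top 0.62 [0.572  0.0544 0.3022] [325. 170.]
hopper_mouth top 0.6 [ 0.5107 -0.2604 -0.0019] [411. 200.]
jar_mouth top 0.71 [0.4363 0.0586 0.0929] [323. 219.]
jar_mouth top 0.44 [0.5746 0.0504 0.3026] [327. 169.]
gate_grip top 0.91 [0.5871 0.2244 0.2378] [270. 168.]
gate_grip top 0.72 [0.571  0.0496 0.0039] [325. 182.]
hopper_mouth scene 0.98 [0.5823 0.0487 0.3033] [336. 181.]
jar_mouth scene 0.73 [0.4401 0.0573 0.0993] [313. 212.]
gate_grip scene 0.85 [0.5897 0.2188 0.2348] [394. 188.]
```

View pics/c3.png

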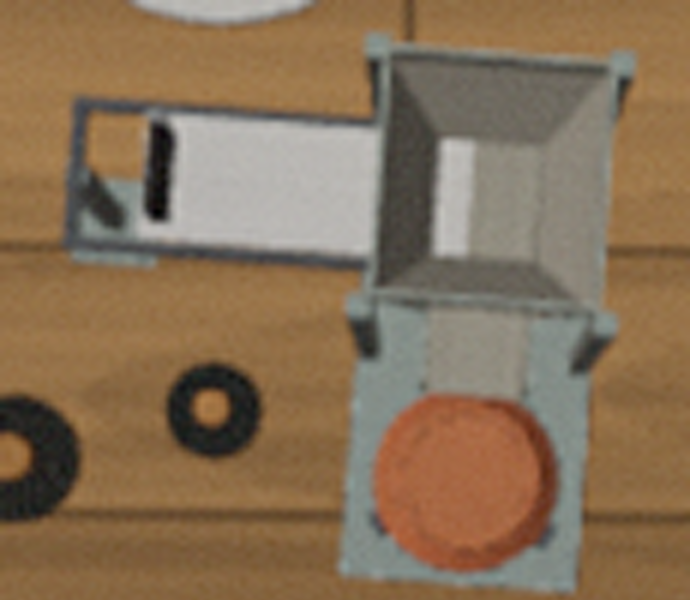

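The crop shows the gate handle at crop (160,170), the gate partly open and the jar empty. The stand is turned about -3.7°. I'll turn the tool to match and go above the handle.

{"api": "jog_arm", "payload": {
  "increments": [
    [0,0,-30,-8.3],
    [0,0,-40,-8.3],
    [0,0,-30,0]
  ],
  "claw": 60,
  "force": 40
}}

```text
t: 2.4
eef_pos: [0.191, 0.5157, 0.3334]
eef_rot: [179.9, 0.0, 176.6]
wrist_force: [-0.3, 0.3, -0.2]
width: 0.0513
gripper_force: 0.0
```

{"api": "jog_arm", "payload": {
  "increments": [
    [-30,-20,0,0],
    [-40,-26,0,0],
    [-42,-27,0,0],
    [-42,-27,0,0],
    [-42,-27,0,0],
    [-42,-27,0,0],
    [-42,-27,0,0],
    [-42,-27,0,0],
    [-42,-27,0,0],
    [-30,-20,0,0]
  ]
}}

```text
t: 3.4
eef_pos: [0.5698, 0.2334, 0.3308]
eef_rot: [-180.0, -0.0, 176.2]
wrist_force: [-0.3, 0.9, 0.5]
width: 0.0515
gripper_force: 0.0
```

{"api": "jog_arm", "payload": {
  "increments": [
    [-21,-10,0,0],
    [0,0,0,0],
    [0,0,40,0],
    [0,0,40,0],
    [0,0,25,0],
    [0,0,0,0],
    [0,0,0,0]
  ]
}}

```text
t: 4.1
eef_pos: [0.5876, 0.2248, 0.2273]
eef_rot: [180.0, 0.0, 176.3]
wrist_force: [-0.5, -1.2, 0.4]
width: 0.051
gripper_force: 0.0
```

{"api": "jog_arm", "payload": {
  "increments": [
    [0,0,0,0],
    [0,0,0,0],
    [0,0,0,0],
    [0,0,0,0],
    [0,0,0,0],
    [0,0,0,0]
  ],
  "claw": 0
}}

```text
t: 4.7
eef_pos: [0.5884, 0.2243, 0.2278]
eef_rot: [180.0, 0.1, 176.3]
wrist_force: [-1.3, 0.3, 6.3]
width: 0.0111
gripper_force: 41.2
```

{"api": "jog_arm", "payload": {
  "increments": [
    [0,-8,0,0],
    [0,-12,0,0],
    [0,-12,0,0],
    [0,-6,0,0],
    [0,0,0,0],
    [0,0,0,0]
  ]
}}

```text
t: 5.3
eef_pos: [0.5859, 0.1859, 0.2278]
eef_rot: [-180.0, 0.1, 176.2]
wrist_force: [-1.4, -2.3, 7.7]
width: 0.0112
gripper_force: 41.2
```

{"api": "jog_arm", "payload": {
  "increments": [
    [0,-2,0,0],
    [0,-2,0,0],
    [0,-1,0,0],
    [0,0,0,0],
    [0,0,0,0]
  ]
}}

```text
t: 5.8
eef_pos: [0.5856, 0.1817, 0.2278]
eef_rot: [179.9, 0.1, 176.3]
wrist_force: [-0.6, 0.7, 6.6]
width: 0.0116
gripper_force: 41.2
```

{"api": "jog_arm", "payload": {
  "increments": [
    [0,-2,0,0],
    [0,0,0,0],
    [0,0,0,0]
  ]
}}

```text
t: 6.1
eef_pos: [0.5856, 0.1811, 0.2278]
eef_rot: [179.8, 0.2, 176.3]
wrist_force: [1.0, 9.2, 6.7]
width: 0.0116
gripper_force: 41.1
```

{"api": "jog_arm", "payload": {
  "increments": [
    [0,-2,0,0],
    [0,0,0,0],
    [0,0,0,0],
    [0,0,0,0]
  ]
}}

```text
t: 6.5
eef_pos: [0.5856, 0.181, 0.2278]
eef_rot: [179.6, 0.2, 176.4]
wrist_force: [1.2, 19.5, 4.7]
width: 0.0115
gripper_force: 41.3
```

{"api": "jog_arm", "payload": {
  "increments": [
    [0,2,0,0],
    [0,0,0,0],
    [0,0,0,0],
    [0,0,0,0],
    [0,0,-30,0],
    [0,0,-40,0],
    [0,0,-40,0]
  ],
  "claw": 60
}}

```text
t: 7.2
eef_pos: [0.5847, 0.179, 0.3374]
eef_rot: [-180.0, -0.1, 176.2]
wrist_force: [1.0, 0.3, 0.6]
width: 0.0507
gripper_force: 0.0
```

```bash
python3 - <<'E'
from h import *
for r in whites("top"):
    if 370<r[0][0]<460 and 170<r[0][1]<235: print(*r)
K=vision.get_image("scene"); spots("gate_grip","scene"); spots("hopper_mouth","scene")
E
```

```text
[411.43 187.83] 23 [ 0.5515 -0.2552  0.025 ]
[436.91 189.22] 23 [ 0.5473 -0.3457  0.025 ]
[386. 211.] 21 [ 0.4686 -0.1649  0.025 ]
[413.   210.83] 23 [ 0.47   -0.2604  0.025 ]
gate_grip scene 0.85 [0.5879 0.1766 0.2332] [379. 192.]
gate_grip scene 0.73 [ 0.5112 -0.2573 -0.0013] [218. 288.]
hopper_mouth scene 0.8 [0.5835 0.0476 0.2999] [335. 182.]
```

{"api": "jog_arm", "payload": {
  "increments": [
    [6,-20,0,0],
    [11,-43,0,0],
    [12,-45,0,0],
    [12,-45,0,0],
    [12,-45,0,0],
    [12,-45,0,0],
    [12,-45,0,0],
    [10,-42,0,0],
    [4,-20,0,0],
    [0,0,0,0]
  ]
}}

```text
t: 8.4
eef_pos: [0.4703, -0.1662, 0.3347]
eef_rot: [180.0, -0.1, 176.0]
wrist_force: [-0.6, 0.2, -0.2]
width: 0.0513
gripper_force: 0.0
```

{"api": "jog_arm", "payload": {
  "increments": [
    [0,0,40,0],
    [0,0,45,0],
    [0,0,45,0],
    [0,0,45,0],
    [0,0,45,0],
    [0,0,30,0],
    [0,0,0,0],
    [0,0,0,0]
  ]
}}

```text
t: 9.2
eef_pos: [0.4714, -0.1632, 0.0864]
eef_rot: [180.0, -0.1, 176.3]
wrist_force: [0.5, -0.4, 0.4]
width: 0.0513
gripper_force: 0.0
```

```bash
python3 - <<'E'
from h import *
o=robot.get_obs(); print(o["eef_pos"],o["t"])
a=snap("top","g1",(350,160,450,240),5); b=snap("scene","g1s",(190,200,310,300),5)
A=cv2.imread("pics/g1.png");B=cv2.imread("pics/g1s.png")
A=cv2.resize(A,(400,320));B=cv2.resize(B,(400,333))[:320]
cv2.imwrite("pics/g1c.png",np.hstack([A,B]))
E
```

```text
[ 0.47140723 -0.16321371  0.08643415] 9.2
```

View pics/g1c.png

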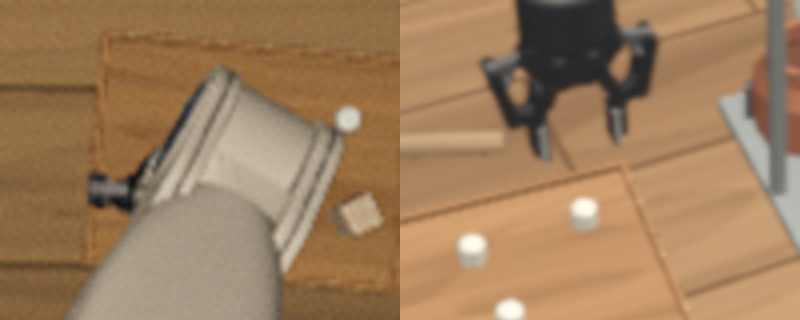

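The left half (top camera) shows the wrist covering the cylinder. The right half (scene camera) shows the fingers straddling the line above the cylinder at (583,212). I'll descend and close.

{"api": "jog_arm", "payload": {
  "increments": [
    [0,-2,35,0],
    [0,0,30,0],
    [0,0,10,0],
    [0,0,0,0],
    [0,0,0,0]
  ]
}}

```text
t: 9.8
eef_pos: [0.4723, -0.1664, 0.0128]
eef_rot: [-180.0, 0.1, 176.3]
wrist_force: [0.4, -0.5, -0.1]
width: 0.0517
gripper_force: 0.0
```

{"api": "jog_arm", "payload": {
  "increments": [
    [0,0,0,0],
    [0,0,0,0],
    [0,0,0,0],
    [0,0,0,0],
    [0,0,0,0],
    [0,0,0,0]
  ],
  "claw": 0
}}

```text
t: 10.4
eef_pos: [0.472, -0.1663, 0.0126]
eef_rot: [-180.0, 0.1, 176.3]
wrist_force: [-1.0, 1.3, 7.6]
width: 0.0198
gripper_force: 38.8
```

{"api": "jog_arm", "payload": {
  "increments": [
    [0,0,-20,0],
    [0,0,-30,0],
    [0,0,0,0]
  ]
}}

```text
t: 10.7
eef_pos: [0.4732, -0.1669, 0.0649]
eef_rot: [-179.9, 0.3, 176.3]
wrist_force: [-0.2, -0.6, 0.1]
width: 0.0196
gripper_force: 39.5
```

```bash
python3 - <<'E'
from h import *
o=robot.get_obs(); print(o["eef_pos"],o["width"],o["gripper_force"])
for r in whites("scene"):
    if 160<r[0][0]<300 and 200<r[0][1]<330: print(*r)
snap("scene","g2",(190,200,310,300),5)
E
```

```text
[ 0.47318587 -0.16687971  0.0649099 ] 0.019608910765949162 39.45947315718513
[243.47 249.55] 58 [ 0.4248 -0.1523  0.025 ]
[211.13 274.51] 53 [ 0.4808 -0.2626  0.025 ]
[222.63 294.37] 63 [ 0.5618 -0.2564  0.025 ]
[187.65 304.86] 65 [ 0.558  -0.3457  0.025 ]
```

View pics/g2.png

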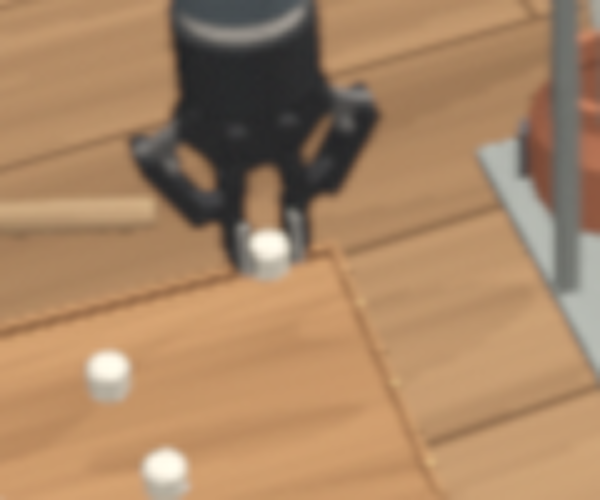

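The scene crop shows the cylinder held upright between the pads at crop (268,250). I'll carry it to the hopper.

{"api": "jog_arm", "payload": {
  "increments": [
    [0,0,-30,0],
    [0,0,-45,0],
    [0,0,-45,0],
    [0,0,-45,0],
    [0,0,-45,0],
    [0,0,-45,0],
    [0,0,-20,0],
    [0,0,0,0]
  ]
}}

```text
t: 11.6
eef_pos: [0.4721, -0.1663, 0.3383]
eef_rot: [-179.9, 0.2, 176.3]
wrist_force: [0.2, 0.6, -1.0]
width: 0.0197
gripper_force: 39.5
```

{"api": "jog_arm", "payload": {
  "increments": [
    [-8,20,0,0],
    [-12,35,0,0],
    [-14,41,0,0],
    [-14,41,0,0],
    [-14,41,0,0],
    [-8,23,0,0],
    [-4,10,0,0],
    [0,0,0,0],
    [0,0,0,0]
  ]
}}

```text
t: 12.5
eef_pos: [0.5586, 0.0392, 0.3354]
eef_rot: [-180.0, -0.1, 176.3]
wrist_force: [-0.4, -0.3, 0.3]
width: 0.0197
gripper_force: 39.5
```

```bash
python3 - <<'E'
from h import *
o=robot.get_obs(); print(o["eef_pos"],o["width"],o["gripper_force"],o["t"])
a=snap("scene","h1",(285,120,405,220),5)
E
```

```text
[0.55863782 0.03917369 0.33543326] 0.019652365649095303 39.4531669782009 12.5
```

View pics/h1.png

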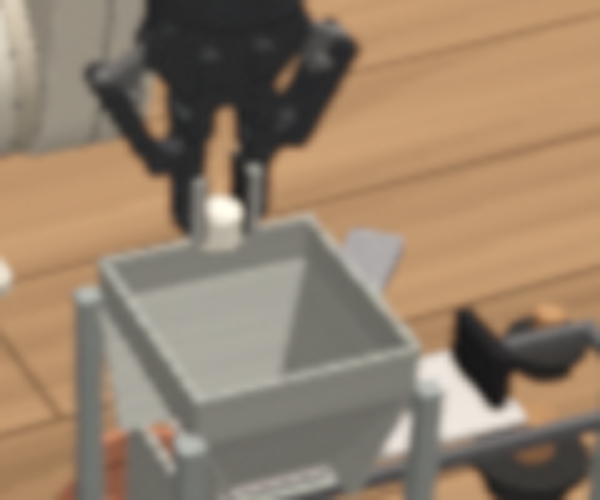

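The cylinder is held at crop (222,215), above the back-left of the hopper mouth, whose rim centre is at crop (257,307). I'll lower it inside and let go.

{"api": "jog_arm", "payload": {
  "increments": [
    [-4,0,20,0],
    [0,0,20,0],
    [0,0,12,0],
    [0,0,0,0],
    [0,0,0,0]
  ]
}}

```text
t: 13.05
eef_pos: [0.5628, 0.039, 0.2849]
eef_rot: [-180.0, 0.0, 176.2]
wrist_force: [0.8, -0.4, -0.9]
width: 0.0199
gripper_force: 39.5
```

{"api": "jog_arm", "payload": {
  "increments": [
    [0,0,0,0],
    [0,0,0,0],
    [0,0,0,0],
    [0,0,0,0],
    [0,0,-20,0],
    [0,0,-35,0],
    [0,0,0,0]
  ],
  "claw": 36
}}

```text
t: 13.75
eef_pos: [0.5637, 0.0396, 0.3434]
eef_rot: [-180.0, 0.3, 176.3]
wrist_force: [-1.1, 0.6, 0.2]
width: 0.0307
gripper_force: 0.0
```

{"api": "jog_arm", "payload": {
  "increments": [
    [8,-20,0,0],
    [12,-35,0,0],
    [14,-45,0,0],
    [14,-45,0,0],
    [14,-45,0,0],
    [14,-45,0,0],
    [8,-40,0,0],
    [4,-20,0,0],
    [0,0,0,0],
    [0,0,0,0]
  ],
  "claw": 60
}}

```text
t: 14.75
eef_pos: [0.4558, -0.2491, 0.339]
eef_rot: [180.0, -0.0, 176.2]
wrist_force: [1.0, -0.1, -1.1]
width: 0.0516
gripper_force: 0.0
```

```bash
python3 - <<'E'
from h import *
o=robot.get_obs(); print(o["eef_pos"],o["width"],o["gripper_force"],o["t"])
for c in("top","scene"):
  for r in whites(c):
    if (320<r[0][0]<460 and 150<r[0][1]<235) if c=="top" else (160<r[0][0]<380 and 150<r[0][1]<330): print(c,*r)
E
```

```text
[ 0.45579755 -0.24912243  0.33903994] 0.051550837401760745 0.0 14.75
top [411.43 187.83] 23 [ 0.5515 -0.2552  0.025 ]
top [436.91 189.09] 22 [ 0.5478 -0.3457  0.025 ]
top [456.4 194.2] 5 [ 0.5302 -0.4149  0.025 ]
top [412.41 211.06] 17 [ 0.4691 -0.2583  0.025 ]
scene [206.57 160.79] 14 [-0.0687 -0.1166  0.025 ]
scene [357.93 170.93] 55 [0.2136 0.34   0.025 ]
scene [302.33 178.17] 6 [0.1725 0.1462 0.025 ]
scene [312.71 181.86] 7 [0.207  0.1688 0.025 ]
scene [323.64 195.03] 36 [0.2891 0.1689 0.025 ]
scene [364.32 207.12] 25 [0.4007 0.2568 0.025 ]
scene [322.33 208.33] 9 [0.3501 0.1339 0.025 ]
scene [211.22 274.58] 55 [ 0.4812 -0.2625  0.025 ]
scene [222.61 294.44] 64 [ 0.562  -0.2565  0.025 ]
scene [187.65 304.86] 65 [ 0.558  -0.3457  0.025 ]
```

{"api": "jog_arm", "payload": {
  "increments": [
    [-17,-11,30,0],
    [0,0,45,0],
    [0,0,45,0],
    [0,0,45,0],
    [0,0,45,0],
    [0,0,45,0],
    [0,0,30,0],
    [0,0,25,0],
    [0,0,0,0],
    [0,0,0,0]
  ]
}}

```text
t: 15.85
eef_pos: [0.4727, -0.2604, 0.0299]
eef_rot: [180.0, -0.0, 176.4]
wrist_force: [0.3, -1.4, 0.1]
width: 0.0511
gripper_force: 0.0
```

{"api": "jog_arm", "payload": {
  "increments": [
    [0,0,10,0],
    [0,0,7,0],
    [0,0,0,0],
    [0,0,0,0]
  ]
}}

```text
t: 16.25
eef_pos: [0.4722, -0.2612, 0.0125]
eef_rot: [-180.0, 0.0, 176.3]
wrist_force: [0.4, -1.0, -0.7]
width: 0.0514
gripper_force: 0.0
```

{"api": "jog_arm", "payload": {
  "increments": [
    [0,0,0,0],
    [0,0,0,0],
    [0,0,0,0],
    [0,0,0,0],
    [0,0,0,0],
    [0,0,0,0]
  ],
  "claw": 0
}}

```text
t: 16.85
eef_pos: [0.4723, -0.2613, 0.0127]
eef_rot: [-180.0, 0.0, 176.3]
wrist_force: [-1.7, 0.6, 5.6]
width: 0.0201
gripper_force: 39.2
```

{"api": "jog_arm", "payload": {
  "increments": [
    [0,0,-30,0],
    [0,0,-45,0],
    [0,0,-45,0],
    [0,0,-45,0],
    [0,0,-45,0],
    [0,0,-45,0],
    [0,0,-45,0],
    [0,0,-24,0],
    [0,0,0,0]
  ]
}}

```text
t: 17.75
eef_pos: [0.4728, -0.2617, 0.3398]
eef_rot: [-179.8, 0.3, 176.3]
wrist_force: [-0.1, 0.2, -0.3]
width: 0.0198
gripper_force: 39.4
```

{"api": "jog_arm", "payload": {
  "increments": [
    [-6,20,0,0],
    [-14,42,0,0],
    [-15,45,0,0],
    [-15,45,0,0],
    [-15,45,0,0],
    [-15,45,0,0],
    [-14,42,0,0],
    [-7,22,0,0],
    [0,0,0,0],
    [0,0,0,0]
  ]
}}

```text
t: 18.75
eef_pos: [0.5927, 0.0379, 0.335]
eef_rot: [-180.0, -0.1, 176.3]
wrist_force: [0.0, -0.6, -1.3]
width: 0.0196
gripper_force: 39.4
```

{"api": "jog_arm", "payload": {
  "increments": [
    [0,0,20,0],
    [0,0,20,0],
    [0,0,14,0],
    [0,0,0,0],
    [0,0,0,0]
  ]
}}

```text
t: 19.25
eef_pos: [0.5925, 0.0365, 0.2826]
eef_rot: [-180.0, -0.0, 176.2]
wrist_force: [0.4, -0.4, -0.3]
width: 0.02
gripper_force: 39.4
```

{"api": "jog_arm", "payload": {
  "increments": [
    [0,0,0,0],
    [0,0,0,0],
    [0,0,0,0],
    [0,0,0,0],
    [0,0,-20,0],
    [0,0,-35,0],
    [0,0,0,0]
  ],
  "claw": 36
}}

```text
t: 19.95
eef_pos: [0.5936, 0.0376, 0.3415]
eef_rot: [-180.0, 0.4, 176.3]
wrist_force: [-0.4, 0.4, -0.1]
width: 0.0308
gripper_force: 0.0
```

{"api": "jog_arm", "payload": {
  "increments": [
    [2,-20,0,0],
    [3,-42,0,0],
    [3,-45,0,0],
    [3,-45,0,0],
    [3,-45,0,0],
    [3,-45,0,0],
    [2,-35,0,0],
    [1,-18,0,0],
    [0,0,0,0],
    [0,0,0,0]
  ],
  "claw": 60
}}

```text
t: 20.95
eef_pos: [0.5538, -0.2551, 0.3371]
eef_rot: [180.0, -0.0, 176.2]
wrist_force: [0.3, 0.9, -0.5]
width: 0.0515
gripper_force: 0.0
```

```bash
python3 - <<'E'
from h import *
o=robot.get_obs(); print(o["eef_pos"],o["t"])
for c in("top","scene"):
  for r in whites(c):
    if (370<r[0][0]<452 and 150<r[0][1]<235) if c=="top" else (160<r[0][0]<280 and 250<r[0][1]<330): print(c,*r)
E
```

```text
[ 0.55376689 -0.25507273  0.3370929 ] 20.95
top [411.43 187.83] 23 [ 0.5515 -0.2552  0.025 ]
top [424.47 207.  ] 15 [ 0.4838 -0.3011  0.025 ]
scene [222.63 294.37] 63 [ 0.5618 -0.2564  0.025 ]
scene [187.65 304.86] 65 [ 0.558  -0.3457  0.025 ]
```

{"api": "jog_arm", "payload": {
  "increments": [
    [-1,0,30,0],
    [0,0,45,0],
    [0,0,45,0],
    [0,0,45,0],
    [0,0,45,0],
    [0,0,45,0],
    [0,0,30,0],
    [0,0,25,0],
    [0,0,0,0],
    [0,0,0,0]
  ]
}}

```text
t: 22.05
eef_pos: [0.5552, -0.2546, 0.028]
eef_rot: [180.0, 0.0, 176.4]
wrist_force: [0.9, 0.2, 0.6]
width: 0.0512
gripper_force: 0.0
```

{"api": "jog_arm", "payload": {
  "increments": [
    [0,0,8,0],
    [0,0,6,0],
    [0,0,0,0],
    [0,0,0,0]
  ]
}}

```text
t: 22.45
eef_pos: [0.5547, -0.2556, 0.0136]
eef_rot: [-180.0, 0.0, 176.3]
wrist_force: [-0.2, 0.1, -0.8]
width: 0.0513
gripper_force: 0.0
```

{"api": "jog_arm", "payload": {
  "increments": [
    [0,0,0,0],
    [0,0,0,0],
    [0,0,0,0],
    [0,0,0,0],
    [0,0,0,0],
    [0,0,0,0]
  ],
  "claw": 0
}}

```text
t: 23.05
eef_pos: [0.5549, -0.2557, 0.0137]
eef_rot: [-180.0, 0.0, 176.3]
wrist_force: [-0.6, -0.8, 5.9]
width: 0.0197
gripper_force: 39.3
```

{"api": "jog_arm", "payload": {
  "increments": [
    [0,0,-30,0],
    [0,0,-45,0],
    [0,0,-45,0],
    [0,0,-45,0],
    [0,0,-45,0],
    [0,0,-45,0],
    [0,0,-45,0],
    [0,0,-24,0],
    [0,0,0,0]
  ]
}}

```text
t: 23.95
eef_pos: [0.5553, -0.2559, 0.3409]
eef_rot: [-179.8, 0.3, 176.3]
wrist_force: [-1.1, -0.1, -0.3]
width: 0.0196
gripper_force: 39.4
```

{"api": "jog_arm", "payload": {
  "increments": [
    [1,20,0,0],
    [1,45,0,0],
    [2,47,0,0],
    [2,47,0,0],
    [2,47,0,0],
    [1,47,0,0],
    [1,45,0,0],
    [1,23,0,0],
    [0,0,0,0],
    [0,0,0,0]
  ]
}}

```text
t: 24.95
eef_pos: [0.564, 0.0663, 0.3361]
eef_rot: [-180.0, -0.1, 176.4]
wrist_force: [0.3, -0.5, -0.3]
width: 0.0198
gripper_force: 39.4
```

{"api": "jog_arm", "payload": {
  "increments": [
    [0,0,20,0],
    [0,0,20,0],
    [0,0,14,0],
    [0,0,0,0],
    [0,0,0,0]
  ]
}}

```text
t: 25.45
eef_pos: [0.5645, 0.0646, 0.2833]
eef_rot: [-180.0, -0.0, 176.2]
wrist_force: [0.3, 0.1, 0.1]
width: 0.0198
gripper_force: 39.4
```

{"api": "jog_arm", "payload": {
  "increments": [
    [0,0,0,0],
    [0,0,0,0],
    [0,0,0,0],
    [0,0,0,0],
    [0,0,-20,0],
    [0,0,-35,0],
    [0,0,0,0]
  ],
  "claw": 36
}}

```text
t: 26.15
eef_pos: [0.5654, 0.0656, 0.3424]
eef_rot: [180.0, 0.4, 176.3]
wrist_force: [-0.0, 0.1, -0.3]
width: 0.0307
gripper_force: 0.0
```

{"api": "jog_arm", "payload": {
  "increments": [
    [-1,-20,0,0],
    [-1,-47,0,0],
    [-1,-47,0,0],
    [-1,-47,0,0],
    [-2,-47,0,0],
    [-2,-47,0,0],
    [-2,-47,0,0],
    [-1,-47,0,0],
    [-1,-40,0,0],
    [0,-22,0,0]
  ],
  "claw": 60
}}

```text
t: 27.15
eef_pos: [0.5493, -0.3487, 0.3371]
eef_rot: [180.0, -0.1, 176.1]
wrist_force: [0.5, -0.4, 0.7]
width: 0.0514
gripper_force: 0.0
```

```bash
python3 - <<'E'
from h import *
for c in("top","scene"):
  for r in whites(c):
    if (370<r[0][0]<452 and 150<r[0][1]<235) if c=="top" else (160<r[0][0]<280 and 250<r[0][1]<330): print(c,*r)
o=robot.get_obs(); print(o["eef_pos"],o["t"])
E
```

```text
top [436.91 189.09] 22 [ 0.5478 -0.3457  0.025 ]
scene [187.65 304.86] 65 [ 0.558  -0.3457  0.025 ]
[ 0.54928812 -0.34858425  0.33658611] 27.25
```

{"api": "jog_arm", "payload": {
  "increments": [
    [-1,2,30,0],
    [0,0,45,0],
    [0,0,45,0],
    [0,0,45,0],
    [0,0,45,0],
    [0,0,45,0],
    [0,0,30,0],
    [0,0,25,0],
    [0,0,0,0],
    [0,0,0,0]
  ]
}}

```text
t: 28.25
eef_pos: [0.5513, -0.3429, 0.0289]
eef_rot: [180.0, -0.0, 176.3]
wrist_force: [0.0, -1.0, 0.8]
width: 0.0512
gripper_force: 0.0
```

{"api": "jog_arm", "payload": {
  "increments": [
    [0,0,8,0],
    [0,0,6,0],
    [0,0,0,0],
    [0,0,0,0]
  ]
}}

```text
t: 28.65
eef_pos: [0.551, -0.3435, 0.0146]
eef_rot: [-180.0, 0.0, 176.3]
wrist_force: [0.2, 0.1, 0.0]
width: 0.0513
gripper_force: 0.0
```

{"api": "jog_arm", "payload": {
  "increments": [
    [0,0,0,0],
    [0,0,0,0],
    [0,0,0,0],
    [0,0,0,0],
    [0,0,0,0],
    [0,0,0,0]
  ],
  "claw": 0
}}

```text
t: 29.25
eef_pos: [0.5511, -0.3436, 0.0148]
eef_rot: [-180.0, 0.0, 176.3]
wrist_force: [-0.5, 1.1, 5.6]
width: 0.0194
gripper_force: 39.3
```

{"api": "jog_arm", "payload": {
  "increments": [
    [0,0,-30,0],
    [0,0,-45,0],
    [0,0,-45,0],
    [0,0,-45,0],
    [0,0,-45,0],
    [0,0,-45,0],
    [0,0,-45,0],
    [0,0,-24,0],
    [0,0,0,0]
  ]
}}

```text
t: 30.15
eef_pos: [0.5515, -0.3439, 0.342]
eef_rot: [-179.8, 0.3, 176.3]
wrist_force: [0.2, -0.4, -0.5]
width: 0.0192
gripper_force: 39.4
```

{"api": "jog_arm", "payload": {
  "increments": [
    [-1,20,0,0],
    [-2,47,0,0],
    [-2,47,0,0],
    [-2,47,0,0],
    [-2,47,0,0],
    [-2,47,0,0],
    [-2,47,0,0],
    [-2,47,0,0],
    [-1,40,0,0],
    [-1,20,0,0]
  ]
}}

```text
t: 31.15
eef_pos: [0.5935, 0.0676, 0.3367]
eef_rot: [180.0, -0.1, 176.4]
wrist_force: [-0.3, -0.1, 0.3]
width: 0.0195
gripper_force: 39.4
```

{"api": "jog_arm", "payload": {
  "increments": [
    [0,0,0,0],
    [0,0,0,0],
    [0,0,20,0],
    [0,0,20,0],
    [0,0,14,0],
    [0,0,0,0],
    [0,0,0,0]
  ]
}}

```text
t: 31.85
eef_pos: [0.5943, 0.0627, 0.2844]
eef_rot: [-180.0, -0.0, 176.2]
wrist_force: [1.1, -0.3, 0.4]
width: 0.0197
gripper_force: 39.4
```

{"api": "jog_arm", "payload": {
  "increments": [
    [0,0,0,0],
    [0,0,0,0],
    [0,0,0,0],
    [0,0,0,0],
    [0,0,-20,0],
    [0,0,-35,0],
    [0,0,0,0]
  ],
  "claw": 36
}}

```text
t: 32.55
eef_pos: [0.5953, 0.0636, 0.3436]
eef_rot: [180.0, 0.4, 176.3]
wrist_force: [-0.2, -0.4, -0.1]
width: 0.0308
gripper_force: 0.0
```

{"api": "jog_arm", "payload": {
  "increments": [
    [3,20,0,0],
    [7,40,0,0],
    [5,37,0,0],
    [2,20,0,0],
    [0,0,0,0],
    [0,0,0,0]
  ],
  "claw": 60
}}

```text
t: 33.15
eef_pos: [0.5851, 0.1817, 0.339]
eef_rot: [-180.0, -0.0, 176.3]
wrist_force: [-0.3, 0.3, 0.1]
width: 0.0509
gripper_force: 0.0
```

```bash
python3 - <<'E'
from h import *
snap("top","t5",(280,130,380,250),5); snap("scene","s5",(270,120,410,260),5)
A=cv2.resize(cv2.imread("pics/t5.png"),(400,480));B=cv2.resize(cv2.imread("pics/s5.png"),(400,400)); B=cv2.copyMakeBorder(B,0,80,0,0,cv2.BORDER_CONSTANT)
cv2.imwrite("pics/ts5.png",np.hstack([A,B])); print(robot.get_obs()["eef_pos"])
E
```

```text
[0.58527015 0.18068411 0.33919306]
```

View pics/ts5.png

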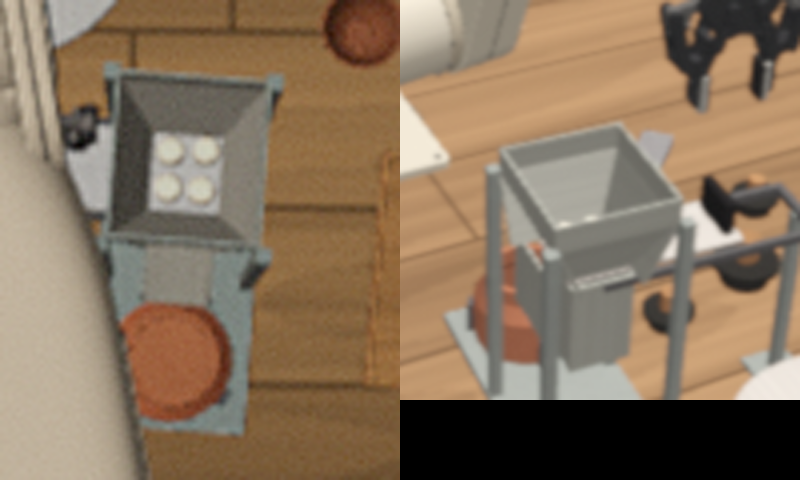

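The four cylinders stand 2x2 on the shut gate, at left-half pixels (168,150), (205,150), (168,187) and (200,187). Now I'll pull the gate open.

{"api": "jog_arm", "payload": {
  "increments": [
    [0,0,40,0],
    [0,0,40,0],
    [0,0,29,0],
    [0,0,0,0],
    [0,0,0,0]
  ]
}}

```text
t: 33.75
eef_pos: [0.5854, 0.1806, 0.2312]
eef_rot: [-180.0, 0.0, 176.2]
wrist_force: [0.7, -0.4, 0.7]
width: 0.0512
gripper_force: 0.0
```

{"api": "jog_arm", "payload": {
  "increments": [
    [0,0,0,0],
    [0,0,0,0],
    [0,0,0,0],
    [0,0,0,0],
    [0,0,0,0],
    [0,0,0,0]
  ],
  "claw": 0
}}

```text
t: 34.35
eef_pos: [0.5857, 0.1814, 0.2318]
eef_rot: [180.0, 0.2, 176.3]
wrist_force: [-0.1, -1.1, 6.3]
width: 0.0109
gripper_force: 40.2
```

{"api": "jog_arm", "payload": {
  "increments": [
    [0,6,0,0],
    [0,12,0,0],
    [0,14,0,0],
    [0,14,0,0],
    [0,12,0,0],
    [0,4,0,0],
    [0,2,0,0],
    [0,0,0,0],
    [0,0,0,0]
  ]
}}

```text
t: 35.25
eef_pos: [0.5899, 0.245, 0.2318]
eef_rot: [-180.0, 0.2, 176.3]
wrist_force: [-0.7, -1.9, 5.6]
width: 0.0106
gripper_force: 40.3
```

{"api": "jog_arm", "payload": {
  "increments": [
    [0,2,0,0],
    [0,0,0,0],
    [0,0,0,0],
    [0,0,0,0],
    [0,0,0,0],
    [0,0,0,0],
    [0,0,0,0],
    [0,0,0,0],
    [0,0,0,0],
    [0,0,0,0]
  ]
}}

```text
t: 36.25
eef_pos: [0.5899, 0.2451, 0.2318]
eef_rot: [-179.8, 0.1, 176.2]
wrist_force: [-1.9, -12.3, 6.9]
width: 0.0115
gripper_force: 40.6
```

```bash
python3 - <<'E'
from h import *
snap("top","t6",(280,130,380,250),5); snap("scene","s6",(270,120,410,260),5)
A=cv2.resize(cv2.imread("pics/t6.png"),(400,480));B=cv2.resize(cv2.imread("pics/s6.png"),(400,400)); B=cv2.copyMakeBorder(B,0,80,0,0,cv2.BORDER_CONSTANT)
cv2.imwrite("pics/ts6.png",np.hstack([A,B])); print(robot.get_obs()["eef_pos"])
E
```

```text
[0.58986556 0.24510997 0.23178516]
```

View pics/ts6.png

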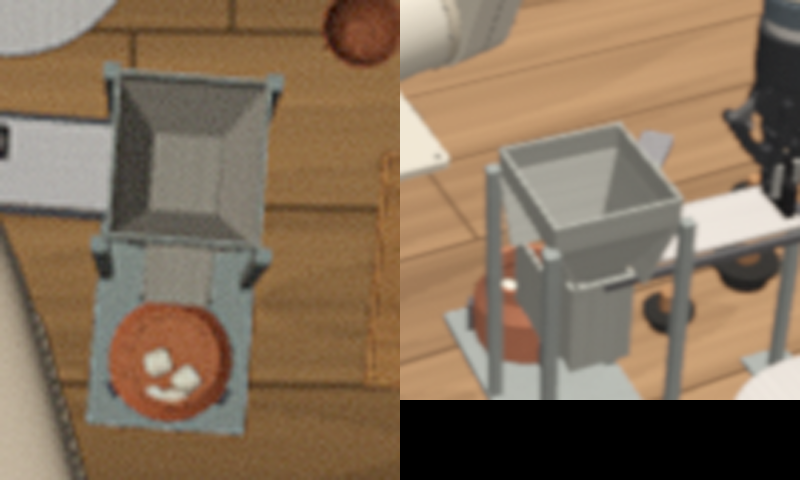

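The gate is fully open (0.064 m travel) and the hopper and chute look empty. Three whites show in the jar at left-half (157,362), (187,378) and (165,395). I'll enlarge to look for the fourth.

```bash
python3 - <<'E'
from h import *
ims=[vision.get_image("top")[:,:,::-1].astype(float) for _ in range(4)]; A=np.mean(ims,0)[196:242,299:345]
ims=[vision.get_image("scene")[:,:,::-1].astype(float) for _ in range(4)]; B=np.mean(ims,0)[190:255,285:345]
A=np.clip(A*1.3,0,255).astype(np.uint8);B=np.clip(B*1.3,0,255).astype(np.uint8)
cv2.imwrite("pics/j.png",np.hstack([cv2.resize(A,(400,400),interpolation=cv2.INTER_CUBIC),cv2.resize(B,(369,400),interpolation=cv2.INTER_CUBIC)]))
o=robot.get_obs(); print(o["t"])
for q in ("cyl1",):
  for c in("top","scene"): vision.get_image(c); spots(q,c,0.1)
E
```

```text
36.75
cyl1 top 0.71 [ 7.334e-01 -2.183e-01 -4.000e-04] [400. 138.]
cyl1 top 0.36 [0.4132 0.0546 0.0265] [324. 226.]
```

View pics/j.png

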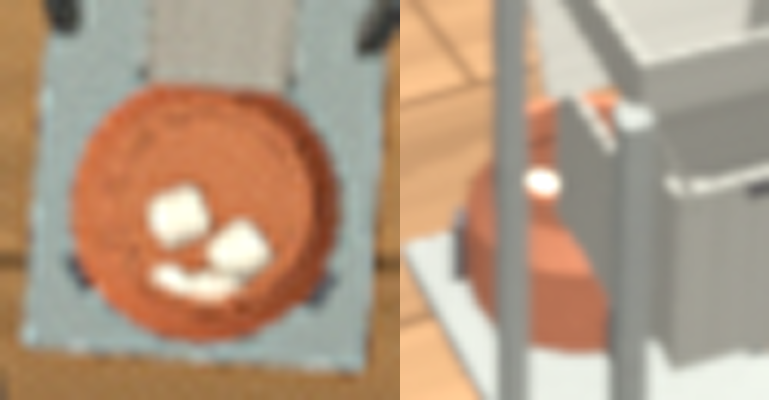

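The wide crescent at (190,280) is about 35 mm across. That is too wide for one cylinder, so it's two side by side cut off by the rim, and all four are in the jar. I'll push the gate shut.

{"api": "jog_arm", "payload": {
  "increments": [
    [0,-8,0,0],
    [0,-12,0,0],
    [0,-14,0,0],
    [0,-14,0,0],
    [0,-12,0,0],
    [0,-4,0,0],
    [0,-2,0,0],
    [0,0,0,0],
    [0,0,0,0]
  ]
}}

```text
t: 37.85
eef_pos: [0.5857, 0.1813, 0.2318]
eef_rot: [180.0, 0.2, 176.3]
wrist_force: [0.8, -1.7, 6.8]
width: 0.0116
gripper_force: 40.6
```

{"api": "jog_arm", "payload": {
  "increments": [
    [0,-2,0,0],
    [0,-2,0,0],
    [0,0,0,0],
    [0,0,0,0],
    [0,0,0,0]
  ]
}}

```text
t: 38.35
eef_pos: [0.5857, 0.181, 0.2319]
eef_rot: [179.6, 0.2, 176.4]
wrist_force: [1.8, 17.7, 5.4]
width: 0.0109
gripper_force: 40.8
```

```bash
python3 - <<'E'
from h import *
for z in(.02,.04,.06,.08,.095): print(z,ray("scene",308.2,219.6,z).round(3),ray("top",299+180/8.7,196+215/8.7,z).round(3),ray("top",299+195/8.7,196+280/8.7,z).round(3))
print(ray("top",299+205/8.7,196+211/8.7,.07))
o=robot.get_obs(); print(o["eef_pos"],o["wrist_force"])
E
```

```text
0.02 [0.376 0.073 0.02 ] [0.433 0.069 0.02 ] [0.406 0.062 0.02 ]
0.04 [0.398 0.062 0.04 ] [0.432 0.069 0.04 ] [0.406 0.062 0.04 ]
0.06 [0.42  0.052 0.06 ] [0.431 0.069 0.06 ] [0.406 0.063 0.06 ]
0.08 [0.442 0.042 0.08 ] [0.43  0.069 0.08 ] [0.405 0.063 0.08 ]
0.095 [0.459 0.034 0.095] [0.43  0.069 0.095] [0.405 0.063 0.095]
[0.43244182 0.05903838 0.07      ]
[0.58573519 0.18095026 0.23187983] [ 1.81057533 17.70519595  5.35901118]
```

{"api": "jog_arm", "payload": {
  "increments": [
    [0,3,0,0],
    [0,0,0,0],
    [0,0,0,0],
    [0,0,0,0],
    [0,0,-30,0],
    [0,0,-40,0],
    [0,0,-30,0],
    [0,0,0,0]
  ],
  "claw": 60
}}

```text
t: 39.15
eef_pos: [0.586, 0.1802, 0.3347]
eef_rot: [179.9, 0.4, 176.2]
wrist_force: [-0.2, 0.3, -0.4]
width: 0.0511
gripper_force: 0.0
```

```bash
cat >> h.py <<'E'
def stop(c,guess,z=0.028,half=16):
    im=vision.get_image(c); u,v=px(c,[*guess,z]).round().astype(int)
    g=im.max(2); m=np.zeros_like(g); m[v-half:v+half,u-half:u+half]=1
    n,l,st,ce=cv2.connectedComponentsWithStats(((g<75)&(m>0)).astype(np.uint8)); i=1+np.argmax(st[1:,4]); ys,xs=np.nonzero(l==i)
    c0,r=cv2.minEnclosingCircle(np.c_[xs,ys].astype(np.float32)); print("flange",c0,r,ray(c,*c0,z))
    yy,xx=np.mgrid[:400,:640]; k=((xx-c0[0])**2+(yy-c0[1])**2<36)&(g>110); print("knob",xx[k].mean(),yy[k].mean(),ray(c,xx[k].mean(),yy[k].mean(),z+.03))
E
python3 - <<'E'
from h import *
vision.get_image("scene"); spots("gate_grip","scene"); spots("stopper","scene"); 
vision.get_image("top"); spots("stopper","top")
stop("top",(.447,.3226)); print(robot.get_obs()["eef_pos"])
E
```

```text
stopper scene 0.8 [ 0.4524  0.3284 -0.0009] [392. 217.]
stopper scene 0.61 [ 0.3451  0.401  -0.0007] [393. 193.]
stopper scene 0.5 [ 0.4828  0.2058 -0.0038] [363. 234.]
stopper top 0.72 [ 0.4461  0.3183 -0.003 ] [250. 217.]
flange (246.77272033691406, 216.13636779785156) 10.378277778625488 [0.44632051 0.3239131  0.028     ]
knob 246.38636363636363 215.54545454545453 [0.44699949 0.32100898 0.058     ]
[0.5848413  0.18024615 0.32908368]
```

{"api": "jog_arm", "payload": {
  "increments": [
    [15,14,0,0],
    [31,28,0,0],
    [33,30,0,0],
    [33,30,0,0],
    [22,21,0,0],
    [11,11,0,0],
    [0,0,0,0],
    [0,0,0,0]
  ]
}}

```text
t: 40.25
eef_pos: [0.4492, 0.3235, 0.3301]
eef_rot: [-180.0, -0.0, 176.3]
wrist_force: [0.2, -0.6, 0.2]
width: 0.0512
gripper_force: 0.0
```

{"api": "jog_arm", "payload": {
  "increments": [
    [0,0,30,0],
    [0,0,45,0],
    [0,0,45,0],
    [0,0,45,0],
    [0,0,40,0],
    [0,0,20,0],
    [0,0,0,0],
    [0,0,0,0]
  ]
}}

```text
t: 41.05
eef_pos: [0.4501, 0.3229, 0.1056]
eef_rot: [-180.0, -0.0, 176.2]
wrist_force: [0.3, 0.3, 0.4]
width: 0.0511
gripper_force: 0.0
```

```bash
python3 - <<'E'
from h import *
print(robot.get_obs()["eef_pos"]); snap("scene","st1",(345,160,445,235),7)
E
```

```text
[0.45006895 0.32293353 0.10562732]
```

View pics/st1.png

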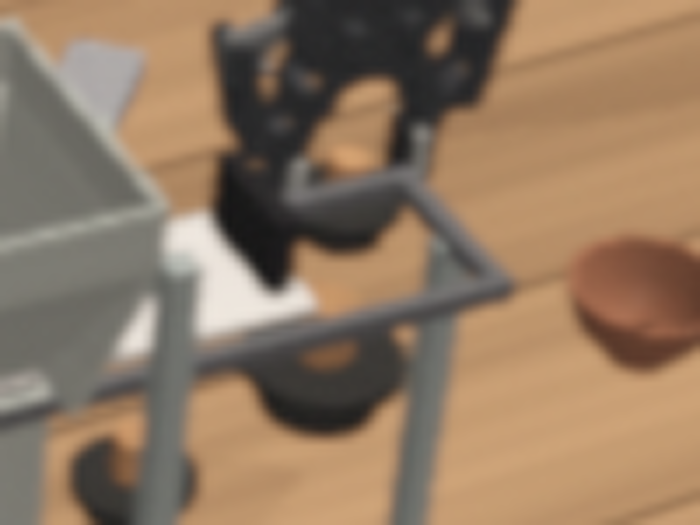

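The largest stopper's knob is at crop (328,340), below and slightly left of the fingers, whose pads are at (298,180) and (420,155). I'll check that offset by projection.

```bash
python3 - <<'E'
from h import *
for p in([.45,.323,.1056],[.45,.323,.115],[.449,.323,.058],[.449,.323,.043],[.449,.323,.028]): print(p,((px("scene",p)-[345,160])*7).round(0))
p=np.array([325,340])/7+[345,160]; print(ray("scene",*p,.05))
p=np.array([328,375])/7+[345,160]; print(ray("scene",*p,.028))
E
```

```text
[0.45, 0.323, 0.1056] [337. 207.]
[0.45, 0.323, 0.115] [339. 189.]
[0.449, 0.323, 0.058] [325. 293.]
[0.449, 0.323, 0.043] [321. 320.]
[0.449, 0.323, 0.028] [318. 346.]
[0.46937825 0.31099505 0.05      ]
[0.46840585 0.31581978 0.028     ]
```

{"api": "jog_arm", "payload": {
  "increments": [
    [0,-2,30,0],
    [0,0,25,0],
    [0,0,13,0],
    [0,0,0,0],
    [0,0,0,0],
    [0,0,0,0]
  ]
}}

```text
t: 41.7
eef_pos: [0.45, 0.322, 0.0389]
eef_rot: [179.9, 0.1, 176.3]
wrist_force: [-0.2, 0.2, 0.0]
width: 0.0511
gripper_force: 0.0
```

{"api": "jog_arm", "payload": {
  "increments": [
    [0,0,0,0],
    [0,0,0,0],
    [0,0,0,0],
    [0,0,0,0],
    [0,0,0,0],
    [0,0,0,0],
    [0,0,0,0]
  ],
  "claw": 0,
  "force": 60
}}

```text
t: 42.4
eef_pos: [0.4495, 0.3219, 0.0382]
eef_rot: [179.9, 0.1, 176.3]
wrist_force: [-0.4, 0.6, 6.8]
width: 0.024
gripper_force: 58.6
```

{"api": "jog_arm", "payload": {
  "increments": [
    [0,0,-20,0],
    [0,0,-40,0],
    [0,0,-45,0],
    [0,0,-40,0],
    [0,0,-20,0],
    [0,0,0,0],
    [0,0,0,0]
  ]
}}

```text
t: 43.1
eef_pos: [0.4488, 0.3214, 0.2017]
eef_rot: [-180.0, -0.0, 176.3]
wrist_force: [-0.2, 0.1, -2.1]
width: 0.0239
gripper_force: 59.3
```

```bash
python3 - <<'E'
from h import *
o=robot.get_obs(); print(o["eef_pos"],o["eef_rot"],o["width"])
snap("scene","st2",(345,120,445,195),7)
E
```

```text
[0.44875666 0.32142985 0.20173347] [-1.79988345e+02 -1.49841226e-02  1.76271212e+02] 0.023873425071539348
```

View pics/st2.png

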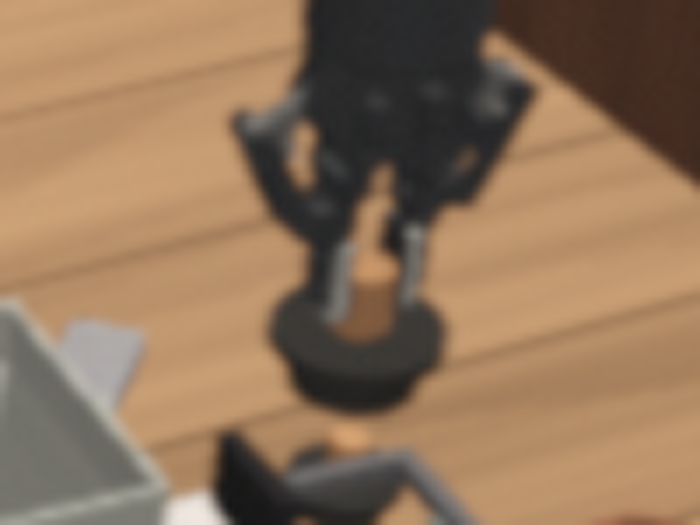

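The stopper is held upright by its knob at crop (372,280), with the flange at (357,325). I'll carry it over the jar.

{"api": "jog_arm", "payload": {
  "increments": [
    [0,0,-33,0],
    [-1,-18,0,0],
    [-1,-36,0,0],
    [-1,-42,0,0],
    [-1,-42,0,0],
    [-1,-42,0,0],
    [-1,-40,0,0],
    [-1,-28,0,0],
    [0,-14,0,0],
    [0,0,0,0]
  ]
}}

```text
t: 44.15
eef_pos: [0.4381, 0.0578, 0.2337]
eef_rot: [-180.0, -0.1, 176.1]
wrist_force: [-1.9, -0.2, -0.9]
width: 0.0242
gripper_force: 59.4
```

```bash
python3 - <<'E'
from h import *
o=robot.get_obs(); print(o["eef_pos"],o["eef_rot"],o["width"],o["wrist_force"])
vision.get_image("scene"); spots("stopper","scene",.2); spots("jar_mouth","scene",.2); spots("hopper_mouth","scene",.2)
vision.get_image("top"); spots("stopper","top",.2); spots("jar_mouth","top",.2)
E
```

```text
[0.43808476 0.05778353 0.23373394] [-1.79978268e+02 -1.41038068e-01  1.76097215e+02] 0.024201421693909365 [-1.89684853 -0.17248711 -0.90903818]
stopper scene 0.7 [ 0.3451  0.4057 -0.0007] [394. 192.]
stopper scene 0.54 [ 0.485   0.2062 -0.0011] [363. 234.]
stopper scene 0.45 [0.4417 0.0587 0.1934] [314. 186.]
stopper scene 0.33 [ 0.5097 -0.2579  0.0008] [217. 287.]
jar_mouth scene 0.64 [0.4417 0.0579 0.0995] [313. 213.]
hopper_mouth scene 0.89 [0.5836 0.0504 0.3037] [336. 181.]
hopper_mouth scene 0.42 [ 0.5123 -0.2593 -0.0016] [217. 289.]
stopper top 0.51 [ 0.3415  0.4052 -0.0008] [224. 246.]
```

The network puts the stopper and the jar mouth within 1 mm of each other in the scene view, so I'll descend.

{"api": "jog_arm", "payload": {
  "increments": [
    [0,0,20,0],
    [0,0,30,0],
    [0,0,25,0],
    [0,0,15,0],
    [0,0,0,0],
    [0,0,0,0]
  ]
}}

```text
t: 45.1
eef_pos: [0.4391, 0.06, 0.1457]
eef_rot: [180.0, -0.0, 176.3]
wrist_force: [-0.6, 0.3, -0.8]
width: 0.0236
gripper_force: 59.4
```

{"api": "jog_arm", "payload": {
  "increments": [
    [0,0,5,0],
    [0,0,5,0],
    [0,0,5,0],
    [0,0,0,0],
    [0,0,0,0]
  ]
}}

```text
t: 45.6
eef_pos: [0.4389, 0.0596, 0.1302]
eef_rot: [180.0, -0.0, 176.3]
wrist_force: [-1.1, 0.7, -1.0]
width: 0.0244
gripper_force: 59.4
```

{"api": "jog_arm", "payload": {
  "increments": [
    [0,0,4,0],
    [0,0,4,0],
    [0,0,3,0],
    [0,0,0,0],
    [0,0,0,0]
  ]
}}

```text
t: 46.1
eef_pos: [0.4389, 0.0597, 0.1192]
eef_rot: [180.0, -0.0, 176.3]
wrist_force: [0.3, -1.1, -1.5]
width: 0.0238
gripper_force: 59.4
```

{"api": "jog_arm", "payload": {
  "increments": [
    [0,0,2,0],
    [0,0,2,0],
    [0,0,1,0],
    [0,0,0,0],
    [0,0,0,0]
  ]
}}

```text
t: 46.6
eef_pos: [0.4389, 0.0596, 0.1143]
eef_rot: [-180.0, -0.0, 176.3]
wrist_force: [-0.0, -0.8, -1.0]
width: 0.0238
gripper_force: 59.4
```

{"api": "jog_arm", "payload": {
  "increments": [
    [0,0,1,0],
    [0,0,1,0],
    [0,0,0,0],
    [0,0,0,0]
  ]
}}

```text
t: 47.0
eef_pos: [0.4392, 0.0598, 0.113]
eef_rot: [180.0, 0.1, 176.3]
wrist_force: [-3.1, 1.4, 8.1]
width: 0.0237
gripper_force: 60.3
```

{"api": "jog_arm", "payload": {
  "increments": [
    [0,0,1,0],
    [0,0,0,0],
    [0,0,0,0]
  ]
}}

```text
t: 47.3
eef_pos: [0.4392, 0.0599, 0.1128]
eef_rot: [180.0, 0.1, 176.3]
wrist_force: [-6.0, 2.4, 19.3]
width: 0.024
gripper_force: 61.6
```

The flange is on the rim: 19 N of contact at the expected height of 0.113 m. I'll unload, release and rise.

{"api": "jog_arm", "payload": {
  "increments": [
    [0,0,-2,0],
    [0,0,0,0],
    [0,0,0,0]
  ]
}}

```text
t: 47.6
eef_pos: [0.439, 0.0597, 0.1132]
eef_rot: [180.0, 0.0, 176.3]
wrist_force: [-0.2, -0.0, 1.7]
width: 0.0241
gripper_force: 59.7
```

{"api": "jog_arm", "payload": {
  "increments": [
    [0,0,0,0],
    [0,0,0,0],
    [0,0,0,0],
    [0,0,0,0],
    [0,0,0,0],
    [0,0,-10,0],
    [0,0,-30,0],
    [0,0,-40,0],
    [0,0,-40,0],
    [0,0,-20,0]
  ],
  "claw": 50
}}

```text
t: 48.6
eef_pos: [0.4396, 0.0596, 0.2573]
eef_rot: [180.0, 0.3, 176.3]
wrist_force: [0.3, 0.0, -0.5]
width: 0.0429
gripper_force: 0.0
```

{"api": "jog_arm", "payload": {
  "increments": [
    [10,20,0,0],
    [10,40,0,0],
    [10,45,0,0],
    [10,45,0,0],
    [10,45,0,0],
    [5,30,0,0],
    [0,15,0,0],
    [0,0,0,0],
    [0,0,0,0]
  ]
}}

```text
t: 49.5
eef_pos: [0.3998, 0.3022, 0.2534]
eef_rot: [-180.0, -0.0, 176.3]
wrist_force: [-0.4, 0.3, -0.4]
width: 0.0423
gripper_force: 0.0
```

```bash
python3 - <<'E'
from h import *
o=robot.get_obs(); print(o["eef_pos"],o["wrist_force"],o["t"])
snap("top","e1",(250,140,350,240),5); spots("stopper","top"); spots("jar_mouth","top")
try: stop("top",(.4385,.0597),.103)
except Exception as e: print(e)
snap("scene","e2",(280,130,400,250),5); spots("stopper","scene"); spots("gate_grip","scene")
A=cv2.resize(cv2.imread("pics/e1.png"),(400,400));B=cv2.resize(cv2.imread("pics/e2.png"),(400,400))
cv2.imwrite("pics/e.png",np.hstack([A,B]))
E
```

```text
[0.39977133 0.3022001  0.25340879] [-0.4060215   0.3015289  -0.36002126] 49.5
stopper top 0.66 [0.4809 0.2092 0.0032] [280. 207.]
stopper top 0.65 [0.4359 0.0584 0.0699] [323. 219.]
jar_mouth top 0.77 [0.4376 0.0587 0.0892] [323. 219.]
flange (322.3999938964844, 218.60000610351562) 10.720170021057129 [0.43674217 0.06001803 0.103     ]
knob 322.6458333333333 218.35416666666666 [0.43632812 0.05955764 0.133     ]
stopper scene 0.53 [ 0.4803  0.2073 -0.0039] [363. 233.]
stopper scene 0.43 [0.4417 0.0643 0.0721] [315. 219.]
```

View pics/e.png

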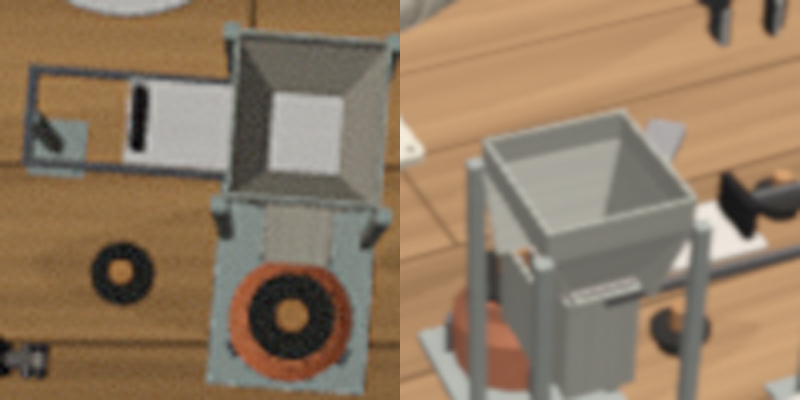

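The stopper sits level and concentric in the neck, with its flange at left-half (291,317). The gate is shut, with its handle at (140,118) and the throat fully white. The hopper is empty and the robot is clear, so I'm handing in.

```bash
python3 -c "
from cell import ticket
print(ticket.finish_job())"
```

```text
the job is handed in; nothing more can be done
None
```

I handed the job in at about 50 s of robot time: all four cylinders went through the hopper into the jar, the gate is shut again, and the largest stopper is home in the neck; the hand-in gave no verdict.

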